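# Cap check: pass the loose-capped jars through to the ledge

### The arm

A 6-joint arm with a two-finger parallel gripper is mounted at the origin on a cart in front of the work surface, level with it; the furniture and walls round the work are solid. World frame = base frame: x ahead of the robot, y to its left, z up, the work surface at z = 0. Lengths are in m, angles in rad, forces in N, time in s.
With the tool pointing down it reaches from about 0.25 to 0.8 m from the base axis. Payload 8.5 kg.
Tool frame: the origin (TCP) lies at the very end of the fingers, on their centre line; the grasp point (between the pads) lies 19 mm behind it; x points along the fingers, y is the direction in which the jaws open and shut, and the axes are right-handed (so a half turn about x gives the same grasp; the last joint's range is limited). The gripper opens to 85 mm and grips with 20 to 120 N. Pads are 22 mm wide; open, the fingers measure 114 mm over their backs; the gripper's body (76 mm by 85 mm) begins 54 mm behind the grasp point. The pads swing forward as they close: fully open they stand 13 mm farther back than shut.
Start: joints at [-1.209, 0.238, -0.013, 1.319, 0, 1.571], TCP at [0.186, -0.491, 0.211] pointing down, gripper open.
Joint ranges: [-2.66, 2.66], [-1.03, 1.9], [-1.14, 1.46], [-1.82, 2.27], [-1.45, 1.34], [-3.14, 3.14]. Speed limits (rad/s): [2.22, 2.22, 2.79, 3.14, 3.14, 3.14].

### API

Orientations are given as a unit quaternion [x, y, z, w].
In Python, from plant import get_obs, capture, close_job, boxes_of gives the robot as it stands. The module is installed in compiled form; this text tells all that it offers.
- The arm moves only by the tool step_arm, never from a script. Its argument "moves" is a list of rows, each a list of 7 numbers: the shift along the world's x, y, z in m, then the turn, a rotation vector about the world's x, y, z in degrees, then the finger opening in m, from 0 to 0.0854. In form: [[x, y, z, wx, wy, wz, hand], ...]. A call has 1 to 20 rows; each row is the pose to reach, as a shift and turn from the pose commanded when the call began; what a row does not reach only later rows make up. A row lasts 1/10 s, in which the tool goes at most 50 mm and 8.59 degrees, less where a joint would pass 70% of its speed; a pose out of reach is approached as far as the arm can. A call with a gripper value outside its range is refused whole. The fingers move at their own pace and stop on an object; the grip force is fixed at half the most. Time passes only in rows, so rows that repeat a pose let the fingers close. It gives the time, the measured TCP pose, the force and the opening at its end, in the units of the state.
- get_obs(): the state, without advancing time (a new reading comes with each control period).
- capture(name): name is "scene" or "top" or "wrist"; returns a dict with "pixels" (480x640x3 uint8, blue, green, red), "K" (3x3 intrinsics, pixels), "extrinsics" (4x4, takes a point from camera to world coordinates). Camera axes: x right, y down, z forward; pixel columns grow to the right and rows downward; lengths in m; the calibration is good to about 2 mm. A picture is of the moment at which its call begins. There is no depth.
- close_job(): hands the job in, once; it reports no verdict.
Trained networks look in the newest picture that a camera, given by its name, has taken for a name from the list of things; names that differ only in an ending like _2 or _b are one class to them, and where a whole thing is asked for, a point or a joint stands for the part that bears it (a point fixed in the world has none). Each returns a list of dicts, best first, with "confidence" (0 to 1); they miss things now and then, are a little off and sometimes report something else, mostly with a low value. They report only what shows in the picture. A call takes as long as a camera call. They do not tell look-alikes from the thing itself.
- boxes_of(camera, label): "rect" ([left, top, width, height] in pixels, round what is visible of it).
The state is a dict: "clock": time; "joint_positions": joint angles; "joint_vel": joint speeds; "effort": joint torques, N m; "tcp_pos": TCP position; "tool_rot": TCP orientation; "force": force on the tool from outside, world axes, zero at the start; "moment": the same for the moment, N m; "grip_width": finger opening in m.
Only numpy, scipy, OpenCV 4.12 (cv2) and the standard library are available. Lean on these libraries where they do the work, as an engineer would, in place of code of your own. Each camera call takes 0.05 s, during which the arm holds its last target.

### The job

Find out which of the three white jars in the metal rack have loose screw caps by nudging the end of each cap's wing sideways: a tight cap does not give, and each loose one is to be left with its wing turned well askew, about 45 degrees. Push every loose-capped jar, upright and without lifting it, straight through its bay onto the ledge at the rack's far side, right out of the bay, and leave every tight-capped jar in its bay. Do not disturb the timer or the clear cup beside the rack.

Things in the scene. Friction and masses are not known exactly. Their poses are not given: they have to be found in the camera images.
- rack: fixed metal rack, 200 (x) x 260 (y) mm, origin at the centre of its underside, +x to the far side. Floor plate 6 mm thick, jars stand on it. Front half (x -100 to 0 mm): three bays, open at front and back, centred at y = +80, 0, -80 mm, 66 mm wide between walls 14 mm thick with tops 46 mm above the origin. Far half: the open ledge
- ledge (a point): middle of the rack's ledge on the plate's top, 45 mm in x from the rack's origin, axes as the rack's. The ledge (x 0 to 89 mm from the rack's origin) has no walls between lanes, a fence at its far end (top 46 mm) and low side walls. A jar against the fence has its centre 14 mm past this point; it is out of its bay with its centre at most 12 mm before this point
- jar_a: square white jar, 60 x 60 mm, 50 mm high, 0.4 to 0.7 kg; origin at the centre of its underside, z up, sides along x and y. Its grey screw cap, 52 mm across, lies 52 to 63 mm above the underside; the cap's upright wing (60 mm long, 10 mm thick) 63 to 78 mm. The three jars look alike: whether a cap is tight can only be felt. Stands in one of the three bays
- jar_b: square white jar, 60 x 60 mm, 50 mm high, 0.4 to 0.7 kg; origin at the centre of its underside, z up, sides along x and y. Its grey screw cap, 52 mm across, lies 52 to 63 mm above the underside; the cap's upright wing (60 mm long, 10 mm thick) 63 to 78 mm. The three jars look alike: whether a cap is tight can only be felt. Stands in one of the three bays
- jar_c: square white jar, 60 x 60 mm, 50 mm high, 0.4 to 0.7 kg; origin at the centre of its underside, z up, sides along x and y. Its grey screw cap, 52 mm across, lies 52 to 63 mm above the underside; the cap's upright wing (60 mm long, 10 mm thick) 63 to 78 mm. The three jars look alike: whether a cap is tight can only be felt. Stands in one of the three bays
- cap_a (a joint): turn of jar_a's cap on its jar, rad, counter-clockwise from above positive; at 0 the wing lies along the jar's x axis (front to back); starts within 0.15 of 0. A loose cap turns when the wing's end is pushed sideways with about 2 N and stays where left; a tight one does not turn under 25 N (its jar only leans or twists a few degrees in the bay)
- cap_b (a joint): turn of jar_b's cap on its jar, rad, counter-clockwise from above positive; at 0 the wing lies along the jar's x axis (front to back); starts within 0.15 of 0. A loose cap turns when the wing's end is pushed sideways with about 2 N and stays where left; a tight one does not turn under 25 N (its jar only leans or twists a few degrees in the bay)
- cap_c (a joint): turn of jar_c's cap on its jar, rad, counter-clockwise from above positive; at 0 the wing lies along the jar's x axis (front to back); starts within 0.15 of 0. A loose cap turns when the wing's end is pushed sideways with about 2 N and stays where left; a tight one does not turn under 25 N (its jar only leans or twists a few degrees in the bay)
- kitchen_timer: loose round kitchen timer, 62 mm across, 44 mm high, origin at the centre of its underside; stands to the left of the rack; leave alone
- deli_cup: loose clear plastic cup with white filling at the bottom, 109 mm across, 72 mm high, origin at the centre of its underside; stands to the right of the rack; leave alone
Things that resemble listed ones, but are neither listed nor needed, are in the scene too. What is shaped like the jar_b but green or red is not meant.

How it is judged:
By the outcome, as a careful person would: the job done as asked, in the order asked, and still so for the second after the job is handed in, with the robot touching nothing.
It also fails if it takes over 61 s, if anything falls off the work surface, if the arm or the gripper's body presses on something with over 40 N, if the wrist force passes 120 N, or if a joint passes its speed limit or range.

## Working session

There is one attempt and no reset: what is moved stays moved. The work goes in short steps, Python scripts to look and compute and a tool call to move; the robot and the scene stay as the last step left them, time stands still between calls to the robot, and variables do not carry over. Pictures are saved under pics/ and viewed, and the job is handed in when it is done.

Besides the shell and the picture viewer there is one more tool, called as name(argument=value, ...) on one line, values as JSON. step_arm: Moves the arm, as the interface text tells. Its arguments: {"type":"object","properties":{"moves":{"type":"array","items":{"type":"array","items":{"type":"number"}}}},"required":["moves"]}

```bash
mkdir -p pics; cat > h.py <<'E'
import numpy as np,cv2
from plant import get_obs,capture,close_job,boxes_of
def shot(n,f):
    c=capture(n); cv2.imwrite('pics/'+f,c['pixels']); np.savez('pics/'+f[:-4]+'.npz',K=c['K'],E=c['extrinsics']); return c
def px2w(c,u,v,z):
    d=c['extrinsics'][:3,:3]@np.linalg.solve(c['K'],[u,v,1.]); o=c['extrinsics'][:3,3]
    return o+d*(z-o[2])/d[2]
def w2px(c,p):
    E=np.linalg.inv(c['extrinsics']); q=c['K']@(E[:3,:3]@np.array(p)+E[:3,3]); return q[:2]/q[2]
E
python3 - <<'E'
from h import *
for n in['scene','top','wrist']:
    c=shot(n,n+'0.png'); print(n,c['extrinsics'].round(3).tolist(),c['K'][0,0])
    for l in['rack','jar_a','cap_a','kitchen_timer','deli_cup']:
        print(l,[(np.round(b['rect']).tolist(),round(b['confidence'],2)) for b in boxes_of(n,l)])
o=get_obs(); print(o)
E
```

```text
scene [[-0.729, -0.382, 0.569, -0.177], [-0.685, 0.422, -0.594, 0.719], [-0.013, -0.822, -0.569, 0.758], [0.0, 0.0, 0.0, 1.0]] 561.2843773565091
rack [([224.0, 208.0, 135.0, 96.0], 0.76)]
jar_a [([309.0, 296.0, 39.0, 46.0], 0.96), ([277.0, 247.0, 35.0, 39.0], 0.94), ([317.0, 212.0, 33.0, 34.0], 0.88), ([298.0, 231.0, 37.0, 40.0], 0.79), ([371.0, 259.0, 30.0, 46.0], 0.65)]
cap_a [([279.0, 248.0, 29.0, 22.0], 0.92), ([315.0, 293.0, 30.0, 24.0], 0.87), ([307.0, 233.0, 20.0, 22.0], 0.78), ([324.0, 217.0, 22.0, 14.0], 0.69), ([376.0, 262.0, 22.0, 23.0], 0.63), ([324.0, 186.0, 38.0, 40.0], 0.42)]
kitchen_timer [([231.0, 284.0, 31.0, 34.0], 0.67)]
deli_cup [([319.0, 186.0, 42.0, 41.0], 0.79)]
top [[0.004, -0.992, 0.128, 0.357], [-1.0, -0.003, 0.003, 0.046], [-0.003, -0.128, -0.992, 1.164], [0.0, 0.0, 0.0, 1.0]] 555.7475865468422
rack [([277.0, 144.0, 136.0, 122.0], 0.65)]
jar_a [([342.0, 299.0, 39.0, 39.0], 0.96), ([298.0, 217.0, 35.0, 39.0], 0.92), ([269.0, 290.0, 37.0, 37.0], 0.9), ([336.0, 213.0, 32.0, 36.0], 0.86), ([372.0, 203.0, 36.0, 37.0], 0.57)]
cap_a [([303.0, 223.0, 25.0, 24.0], 
[... 414 characters left out ...]
[]
kitchen_timer []
deli_cup []
{'clock': 0.9, 'joint_positions': array([-1.20898427e+00,  2.38213419e-01, -1.34949871e-02,  1.31919729e+00,
        2.73202762e-05,  1.57076138e+00]), 'joint_vel': array([ 0.00201708,  0.00067497, -0.00067965,  0.00183489,  0.00032846,
        0.00093944]), 'effort': array([ 3.93817963e-04, -5.38561213e+01,  3.46696723e+01,  2.63603783e-03,
        2.14992048e-05,  3.27410184e-06]), 'tcp_pos': array([ 0.18582751, -0.49096749,  0.21117113]), 'tool_rot': array([ 0.69556789,  0.12727521, -0.6955628 ,  0.12719566]), 'force': array([-0.2403913 ,  0.11698412, -0.1277449 ]), 'moment': array([-0.01786584,  0.02624242, -0.06561133]), 'grip_width': 0.08531350597550053}
```

```bash
python3 - <<'E'
import cv2
a=cv2.imread('pics/top0.png'); cv2.imwrite('pics/topc.png',cv2.resize(a[120:350,220:490],None,fx=2.6,fy=2.6,interpolation=cv2.INTER_CUBIC))
a=cv2.imread('pics/scene0.png'); cv2.imwrite('pics/scenec.png',cv2.resize(a[170:350,200:440],None,fx=3.2,fy=3.2,interpolation=cv2.INTER_CUBIC))
E
```

```text
(no output)
```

View pics/topc.png

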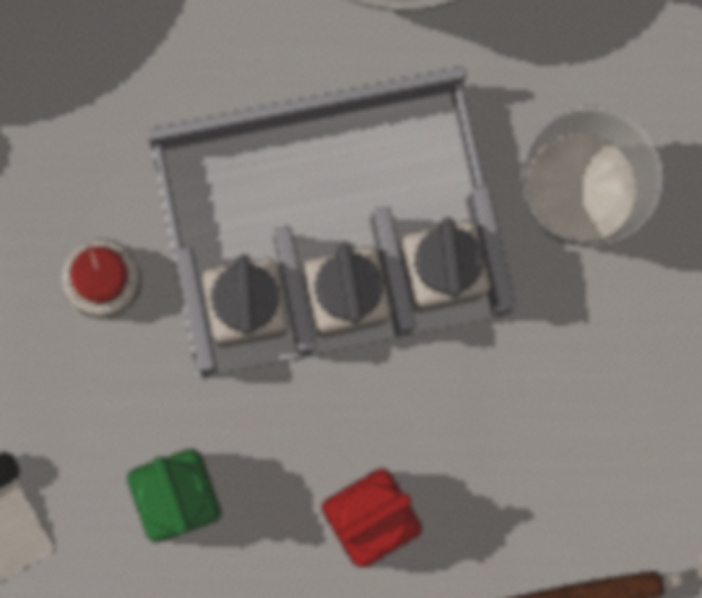

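View pics/scenec.png

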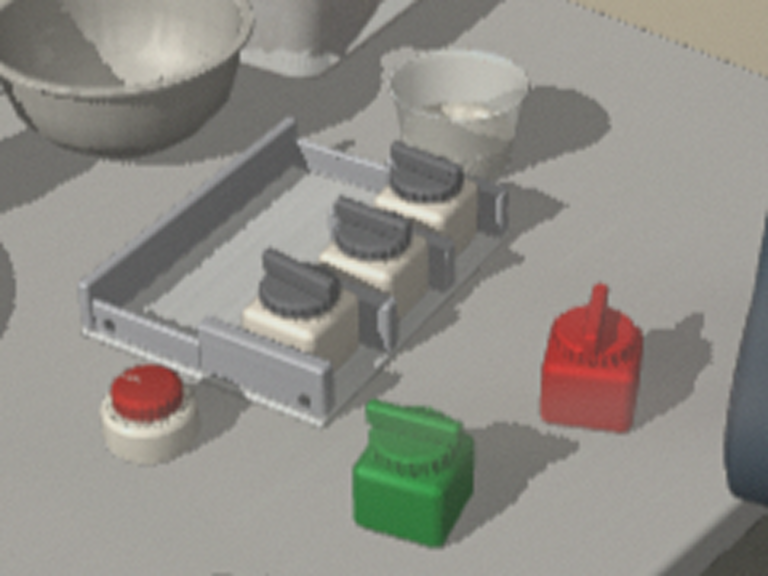

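View pics/top0.png

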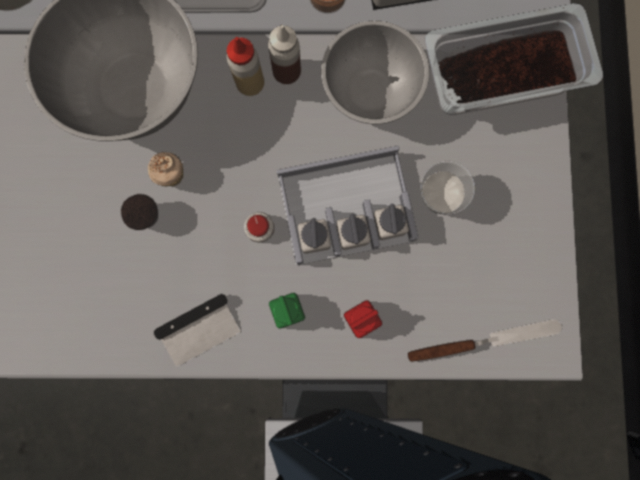

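```bash
python3 - <<'E'
from h import *
from scipy.optimize import least_squares
z=np.load('pics/top0.npz'); c={'K':z['K'],'extrinsics':z['E']}
f=lambda p:(p[0]/2.6+220-.5,p[1]/2.6+120-.5)
L=[(-100,120,206,371),(-100,40,304,352),(-100,-40,403,332),(-100,-120,503,310),(0,120,185,251),(0,40,284,229),(0,-40,383,209),(0,-120,481,191),(100,130,151,131),(100,-130,464,68)]
A=np.array([[a/1e3,b/1e3] for a,b,_,_ in L]); B=np.array([px2w(c,*f((u,v)),.046)[:2] for *_,u,v in L])
def r(p):
    R=np.array([[np.cos(p[2]),-np.sin(p[2])],[np.sin(p[2]),np.cos(p[2])]]); return ((A@R.T+p[:2])-B).ravel()
s=least_squares(r,[.5,0,0]); p=s.x; print('rack',p,np.degrees(p[2])); print((s.fun.reshape(-1,2)*1e3).round(1).tolist())
co,si=np.cos(p[2]),np.sin(p[2])
# cap wings ends in crop px
for n,e in{'L':[(245,257),(247,333)],'M':[(346,245),(352,320)],'R':[(447,218),(452,296)]}.items():
    for q in e:
        w=px2w(c,*f(q),.084)[:2]-p[:2]; print(n,'rack frame',(w[0]*co+w[1]*si).round(4),(-w[0]*si+w[1]*co).round(4))
for n,(u,v),zz in[('timer',(98,275),.044),('cup',(592,175),.072),('green',(172,495),.07),('red',(372,515),.07)]: print(n,px2w(c,*f((u,v)),zz).round(3))
E
```

```text
rack [ 0.58609784 -0.00544744  0.19732001] 11.305603960097658
[[-1.1, 0.3], [-0.5, -2.0], [-0.8, -3.3], [-2.7, -3.5], [2.4, 2.5], [0.2, 1.9], [-0.4, 1.4], [0.6, 0.4], [1.8, 3.9], [0.4, -1.8]]
L rack frame -0.0233 0.0734
L rack frame -0.0807 0.083
M rack frame -0.0291 -0.0036
M rack frame -0.0862 0.0034
R rack frame -0.0234 -0.0832
R rack frame -0.0829 -0.0744
timer [0.541 0.178 0.044]
cup [ 0.616 -0.206  0.072]
green [0.369 0.116 0.07 ]
red [ 0.355 -0.034  0.07 ]
```

```bash
python3 - <<'E'
from h import *
from scipy.spatial.transform import Rotation as R
o=get_obs(); M=R.from_quat(o['tool_rot']).as_matrix(); print(M.round(3), np.degrees(np.arctan2(M[1,1],M[0,1])))
E
```

```text
[[-0.     0.354 -0.935]
 [ 0.    -0.935 -0.354]
 [-1.    -0.    -0.   ]] -69.267693903325
```

step_arm(moves=[[0.022,0.034,0.003,0,0,-1,0],[0.045,0.069,0.006,0,0,-2,0],[0.067,0.103,0.009,0,0,-3,0],[0.09,0.137,0.012,0,0,-4,0],[0.112,0.172,0.015,0,0,-5,0],[0.135,0.206,0.018,0,0,-6,0],[0.157,0.24,0.021,0,0,-7,0],[0.18,0.275,0.024,0,0,-8,0],[0.202,0.309,0.027,0,0,-9,0],[0.224,0.344,0.03,0,0,-9.4,0],[0.247,0.378,0.033,0,0,-9.4,0],[0.269,0.412,0.035,0,0,-9.4,0],[0.292,0.447,0.038,0,0,-9.4,0],[0.314,0.481,0.04,0,0,-9.4,0],[0.314,0.481,0.04,0,0,-9.4,0],[0.314,0.481,0.04,0,0,-9.4,0]])

```text
clock: 2.5
tcp_pos: [0.4999, -0.0092, 0.2509]
tool_rot: [-0.703, -0.071, 0.704, -0.071]
force: [-0.6, -0.1, -0.1]
grip_width: -0.0002
```

```bash
python3 - <<'E'
from h import *
c=shot('wrist','wrist1.png'); print(c['extrinsics'].round(3).tolist())
o=get_obs(); print({k:np.round(v,3) for k,v in o.items()})
E
```

```text
[[0.198, -0.933, -0.299, 0.577], [-0.98, -0.189, -0.06, 0.006], [-0.0, 0.305, -0.952, 0.415], [0.0, 0.0, 0.0, 1.0]]
{'clock': np.float64(2.55), 'joint_positions': array([-0.02 ,  0.185,  0.018,  1.405, -0.   ,  2.923]), 'joint_vel': array([-0.024, -0.013, -0.008, -0.001,  0.   ,  0.002]), 'effort': array([ 1.2340e+00, -4.9278e+01,  3.5481e+01, -1.1100e-01,  6.1000e-02,
        4.0000e-02]), 'tcp_pos': array([ 0.499, -0.01 ,  0.251]), 'tool_rot': array([-0.703, -0.07 ,  0.704, -0.07 ]), 'force': array([-0.392,  0.166,  0.431]), 'moment': array([-0.051,  0.018,  0.036]), 'grip_width': np.float64(-0.0)}
```

View pics/wrist1.png

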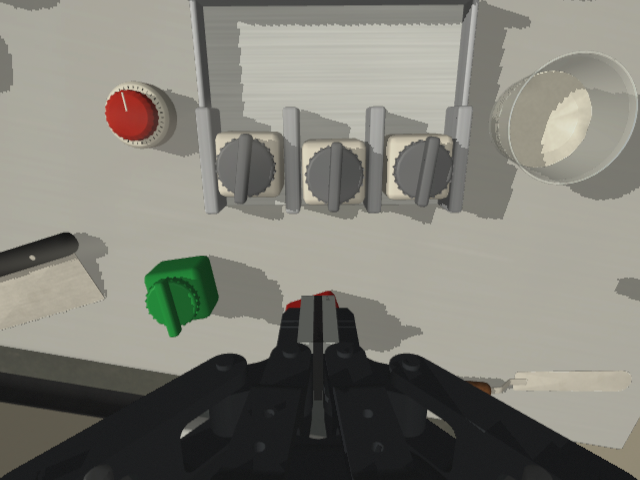

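```bash
python3 - <<'E'
from h import *
from scipy.optimize import least_squares
a=cv2.imread('pics/wrist1.png'); cv2.imwrite('pics/wrist1c.png',cv2.resize(a[90:225,185:485],None,fx=2.6,fy=2.6,interpolation=cv2.INTER_CUBIC))
z=np.load('pics/wrist1.npz'); c={'K':z['K'],'extrinsics':z['E']}
L=[(-100,120,212,211),(-100,40,292,211),(-100,-40,375,210),(-100,-120,456,211),(0,120,204,108),(0,40,291,107),(0,-40,377,107),(0,-120,465,107)]
A=np.array([[a/1e3,b/1e3] for a,b,_,_ in L]); B=np.array([px2w(c,u,v,.046)[:2] for *_,u,v in L])
def r(p):
    R=np.array([[np.cos(p[2]),-np.sin(p[2])],[np.sin(p[2]),np.cos(p[2])]]); return ((A@R.T+p[:2])-B).ravel()
s=least_squares(r,[.5,0,0]); p=s.x; print('rack',p,np.degrees(p[2])); print((s.fun.reshape(-1,2)*1e3).round(1).tolist())
E
```

```text
rack [ 0.5905769  -0.00691112  0.20321649] 11.643447007490266
[[-2.1, -0.1], [-1.6, -1.2], [-2.6, 0.3], [-1.3, 0.4], [1.7, 1.9], [1.4, 0.8], [2.0, -1.0], [2.4, -1.1]]
```

View pics/wrist1c.png

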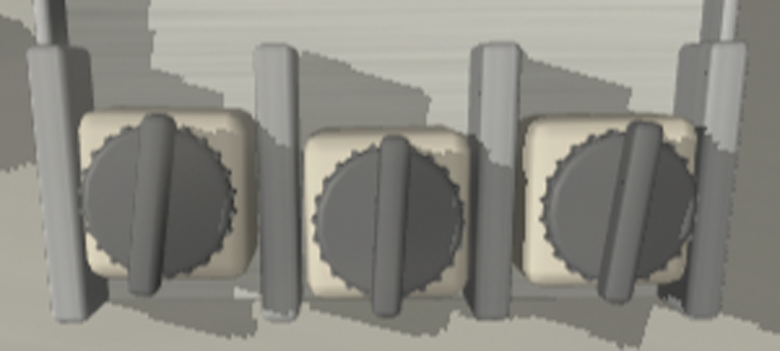

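```bash
cat >> h.py <<'E'
RK=np.array([.5895,-.0065]); YW=np.radians(11.5)
co,si=np.cos(YW),np.sin(YW); RM=np.array([[co,-si],[si,co]])
def r2w(x,y): return RM@np.array([x,y])/1e3+RK
def w2r(p): return 1e3*RM.T@(np.array(p)[:2]-RK)
E
python3 - <<'E'
from h import *
z=np.load('pics/wrist1.npz'); c={'K':z['K'],'extrinsics':z['E']}
f=lambda p:(p[0]/2.6+185-.3,p[1]/2.6+90-.3)
for n,e in{'L':[(157,117),(144,293)],'M':[(395,137),(386,315)],'R':[(647,125),(615,301)]}.items():
    q=[w2r(px2w(c,*f(k),.084)) for k in e]; d=q[0]-q[1]; print(n,np.round(q,1).tolist(),'mid',((q[0]+q[1])/2).round(1),'ang',np.degrees(np.arctan2(d[1],d[0])).round(1),np.hypot(*d))
for n,(u,v) in dict(L=(83,108),L2=(252,108),M=(303,128),M2=(470,130),R=(523,116),R2=(697,114)).items():
    print(n,w2r(px2w(c,*f((u,v)),.056)).round(1))
# targets
for x,y in[(-85,0),(-85,25),(-85,-25),(-120,0),(-120,80),(-120,-80)]: print((x,y),r2w(x,y).round(4))
print('cup',w2r(px2w(c,565,118,.036)))
E
```

```text
L [[-23.3, 75.0], [-80.6, 82.8]] mid [-52.   78.9] ang -7.7 57.77803790378686
M [[-29.6, -1.2], [-88.3, 1.0]] mid [-59.   -0.1] ang -2.2 58.69569704303201
R [[-26.0, -81.9], [-83.5, -76.3]] mid [-54.8 -79.1] ang -5.5 57.79761604184553
L [-21.4 105.6]
L2 [-21.5  47.1]
M [-28.2  29.5]
M2 [-28.9 -28.6]
R [-24.3 -46.8]
R2 [ -23.7 -107.1]
(-85, 0) [ 0.5062 -0.0234]
(-85, 25) [0.5012 0.0011]
(-85, -25) [ 0.5112 -0.0479]
(-120, 0) [ 0.4719 -0.0304]
(-120, 80) [0.456 0.048]
(-120, -80) [ 0.4879 -0.1088]
cup [ -10.44791869 -217.85845715]
```

```bash
python3 - <<'E'
from h import *
z=np.load('pics/wrist1.npz'); c={'K':z['K'],'extrinsics':z['E']}
from scipy.spatial.transform import Rotation as R
o=get_obs();M=R.from_quat(o['tool_rot']).as_matrix()
for d in(-.02,-.013,0,.013):
  for w in(-.011,0,.011): print(d,w,w2px(c,o['tcp_pos']+M[:,0]*d+M[:,2]*w).round(1))
for s in(-.0145,.0145): print(w2px(c,o['tcp_pos']+M[:,1]*s))
a=cv2.imread('pics/wrist1.png'); cv2.imwrite('pics/wrist1d.png',cv2.resize(a[270:450,220:420],None,fx=3.3,fy=3.3,interpolation=cv2.INTER_CUBIC))
E
```

```text
-0.02 -0.011 [318.  290.9]
-0.02 0 [318.  314.9]
-0.02 0.011 [317.9 337.9]
-0.013 -0.011 [318.  283.9]
-0.013 0 [318.  307.1]
-0.013 0.011 [317.9 329.3]
0 -0.011 [318.  272.3]
0 0 [317.9 294.1]
0 0.011 [317.9 315. ]
0.013 -0.011 [318.  262.2]
0.013 0 [317.9 282.8]
0.013 0.011 [317.9 302.6]
[287.02413562 294.0525478 ]
[348.84783389 294.11646684]
```

View pics/wrist1d.png

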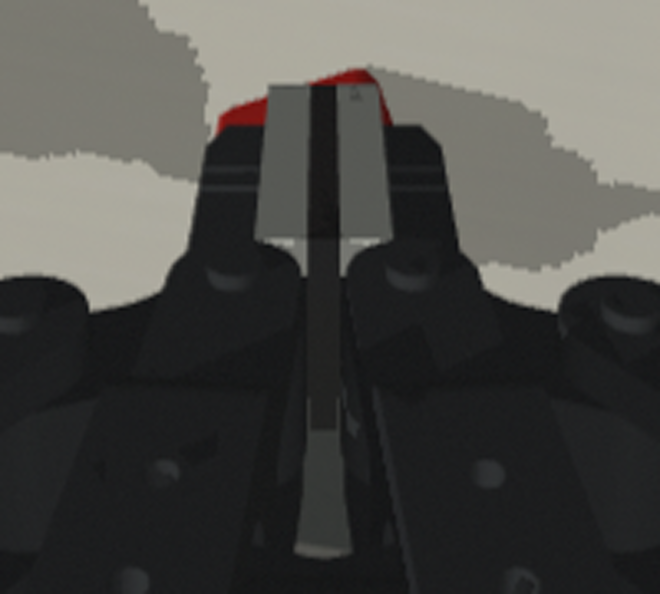

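```bash
python3 - <<'E'
from h import *
o=get_obs(); c=shot('scene','s1.png')
for d in(-.02,0,.02): print(d,w2px(c,o['tcp_pos']+[0,0,-d]).round(1))
u,v=w2px(c,o['tcp_pos']).astype(int); print(u,v)
a=c['pixels']; cv2.imwrite('pics/s1c.png',cv2.resize(a[v-60:v+40,u-60:u+60],None,fx=5,fy=5,interpolation=cv2.INTER_CUBIC))
E
```

```text
-0.02 [323.8 162.3]
0 [323.9 171.5]
0.02 [323.9 180.6]
323 171
```

View pics/s1c.png

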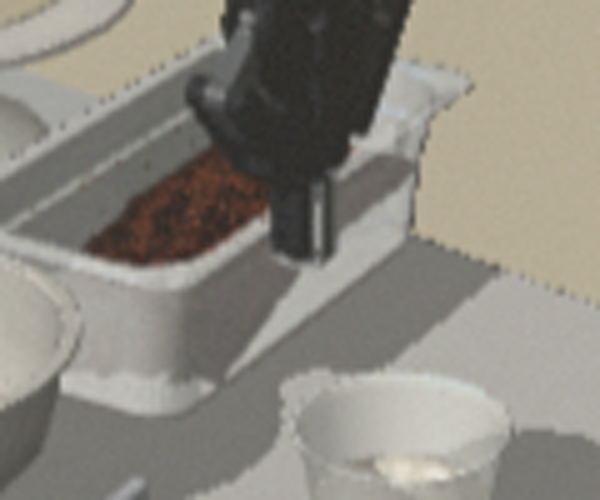

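step_arm(moves=[[0.004,-0.022,0,0,0,0,0],[0.008,-0.042,-0.01,0,0,0,0],[0.008,-0.042,-0.05,0,0,0,0],[0.008,-0.042,-0.09,0,0,0,0],[0.008,-0.042,-0.13,0,0,0,0],[0.008,-0.042,-0.16,0,0,0,0],[0.008,-0.042,-0.176,0,0,0,0],[0.008,-0.042,-0.176,0,0,0,0],[0.008,-0.042,-0.176,0,0,0,0]])

```text
clock: 3.5
tcp_pos: [0.5076, -0.0528, 0.0758]
tool_rot: [0.704, 0.069, -0.704, 0.069]
force: [-0.2, 1.1, -0.8]
grip_width: 0.0002
```

```bash
python3 - <<'E'
from h import *
o=get_obs(); print(o['tcp_pos'],o['force'],w2r(o['tcp_pos']));c=shot('wrist','w2.png');c=shot('scene','s2.png')
print(w2px(c,o['tcp_pos']))
a=c['pixels']; cv2.imwrite('pics/s2c.png',cv2.resize(a[180:320,220:420],None,fx=4,fy=4,interpolation=cv2.INTER_CUBIC))
E
```

```text
[ 0.50760927 -0.05281134  0.07582175] [-0.17386963  1.09179823 -0.75099421] [-89.47974256 -29.05523763]
[334.90080814 235.2413812 ]
```

View pics/s2c.png

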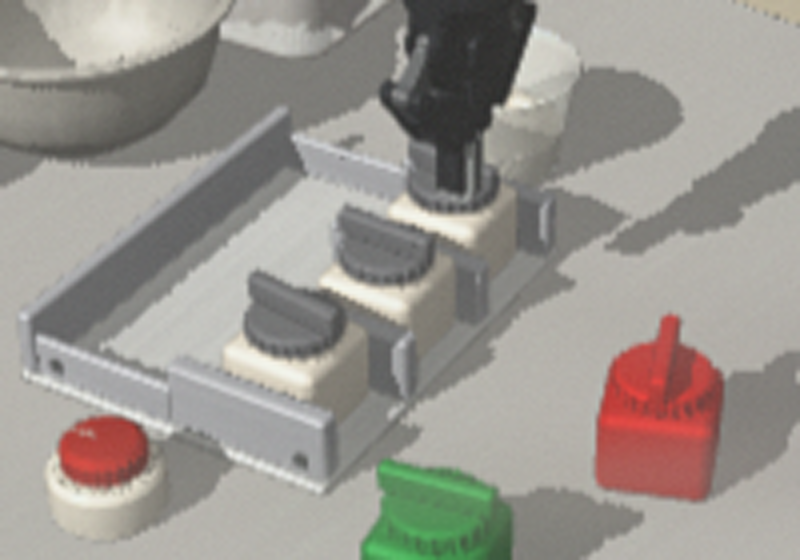

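View pics/w2.png

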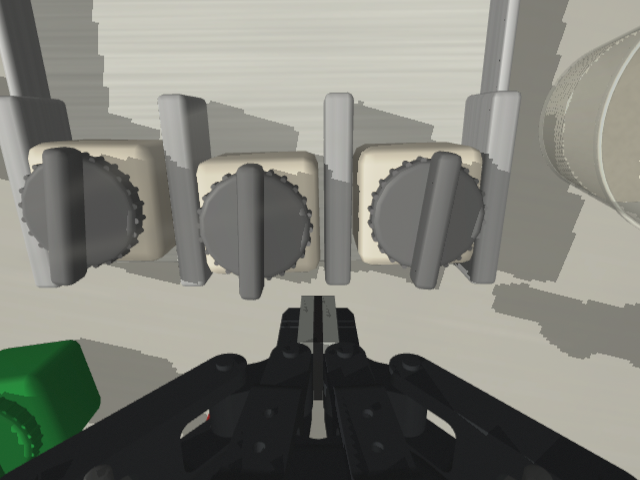

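```bash
python3 - <<'E'
from h import *
z=np.load('pics/s1.npz'); c={'K':z['K'],'extrinsics':z['E']}
t=np.array([.4993,-.0099,.251]); ex=np.r_[RM[:,0],0]; ey=np.r_[RM[:,1],0]
for d in(0,.013,.02,.026):
  print(d,[(((w2px(c,t+[0,0,d]+a*ex+b*ey)-[323-60,171-60])*5)).round().astype(int).tolist() for a,b in((-.011,-.0145),(-.011,.0145),(.011,.0145),(.011,-.0145))])
E
```

```text
0 [[347, 295], [309, 324], [261, 311], [300, 282]]
0.013 [[347, 265], [309, 294], [261, 281], [300, 252]]
0.02 [[347, 249], [309, 278], [261, 265], [299, 236]]
0.026 [[347, 235], [309, 263], [260, 251], [299, 223]]
```

```bash
python3 - <<'E'
import cv2
a=cv2.imread('pics/s1.png'); cv2.imwrite('pics/s1d.png',cv2.resize(a[145:175,308:340],None,fx=16,fy=16,interpolation=cv2.INTER_NEAREST))
E
```

```text
(no output)
```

View pics/s1d.png

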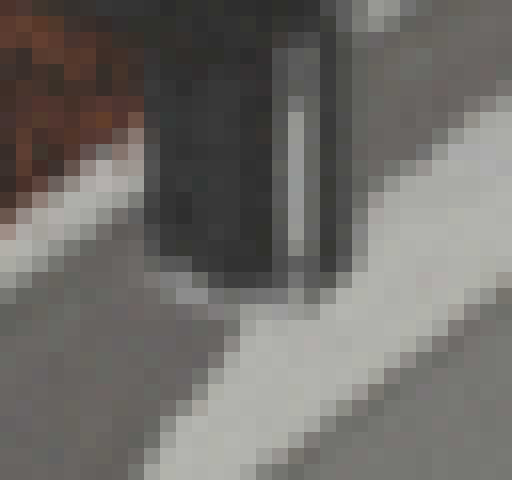

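step_arm(moves=[[-0.008,-0.0016,0,0,0,0,0],[-0.0157,-0.0032,0,0,0,0,0],[-0.0157,-0.0032,-0.012,0,0,0,0],[-0.0157,-0.0032,-0.026,0,0,0,0],[-0.0157,-0.0032,-0.026,0,0,0,0],[-0.0157,-0.0032,-0.026,0,0,0,0]])

```text
clock: 4.2
tcp_pos: [0.4917, -0.0552, 0.0496]
tool_rot: [-0.704, -0.07, 0.704, -0.07]
force: [0.7, -0.6, -0.3]
grip_width: -0.0001
```

step_arm(moves=[[0.002,0.0004,0,0,0,0,0],[0.004,0.0008,0,0,0,0,0],[0.006,0.0012,0,0,0,0,0],[0.008,0.0016,0,0,0,0,0],[0.01,0.002,0,0,0,0,0]])

```text
clock: 4.7
tcp_pos: [0.5024, -0.0531, 0.0492]
tool_rot: [0.704, 0.07, -0.704, 0.07]
force: [-0.6, 0.9, 0.0]
grip_width: -0.0003
```

```bash
python3 - <<'E'
from h import *
o=get_obs(); print(o['tcp_pos'],o['force'],w2r(o['tcp_pos']));c=shot('wrist','w3.png');c=shot('scene','s3.png')
a=c['pixels']; cv2.imwrite('pics/s3c.png',cv2.resize(a[190:290,270:390],None,fx=6,fy=6,interpolation=cv2.INTER_CUBIC))
E
```

```text
[ 0.50238943 -0.05311941  0.04923721] [-0.64100024  0.8649455   0.01068629] [-94.65621295 -28.31645613]
```

View pics/s3c.png

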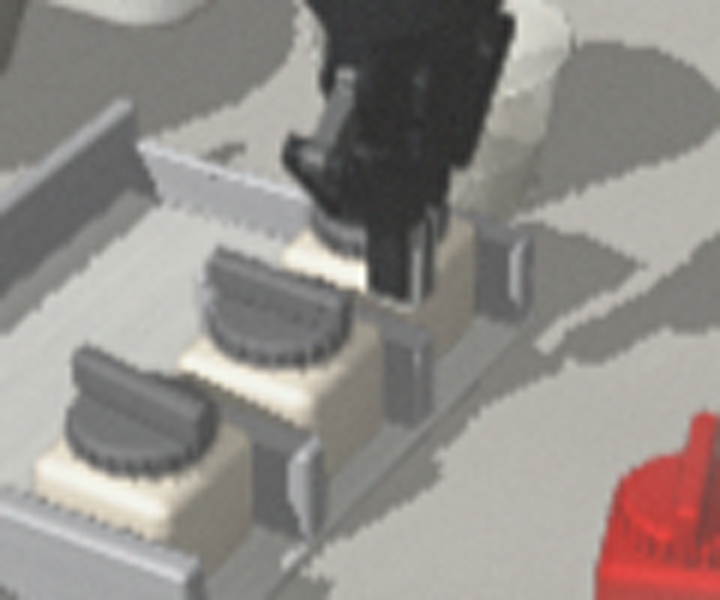

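View pics/w3.png

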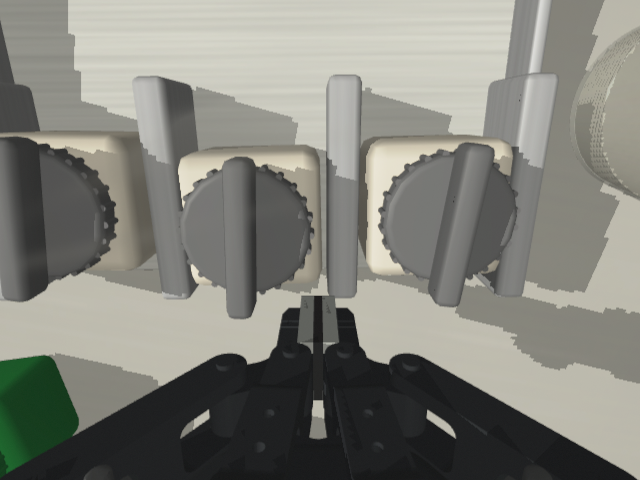

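step_arm(moves=[[0.0025,0.0005,0,0,0,0,0],[0.0049,0.001,0,0,0,0,0],[0.0044,0.0034,0,0,0,0,0],[0.0039,0.0059,0,0,0,0,0],[0.0034,0.0083,0,0,0,0,0],[0.0029,0.0108,0,0,0,0,0]])

```text
clock: 5.4
tcp_pos: [0.5049, -0.0421, 0.0492]
tool_rot: [-0.704, -0.07, 0.704, -0.07]
force: [-0.4, -0.1, 1.7]
grip_width: 0.0001
```

step_arm(moves=[[-0.0005,0.0024,0,0,0,0,0],[-0.001,0.0049,0,0,0,0,0]])

```text
clock: 5.6
tcp_pos: [0.5038, -0.0375, 0.0492]
tool_rot: [-0.704, -0.07, 0.704, -0.07]
force: [-0.0, -4.8, 2.4]
grip_width: -0.0001
```

step_arm(moves=[[-0.0004,0.002,0,0,0,0,0],[-0.0004,0.002,0,0,0,0,0]])

```text
clock: 5.8
tcp_pos: [0.5044, -0.0363, 0.0498]
tool_rot: [0.704, 0.069, -0.703, 0.07]
force: [0.2, -7.0, 4.1]
grip_width: -0.0003
```

```bash
python3 - <<'E'
from h import *
o=get_obs(); print(o['tcp_pos'],o['force'],w2r(o['tcp_pos']));c=shot('wrist','w4.png')
E
```

```text
[ 0.50443675 -0.0363488   0.04982167] [ 0.18185598 -6.99457425  4.05736436] [-89.30647327 -12.29069041]
```

View pics/w4.png

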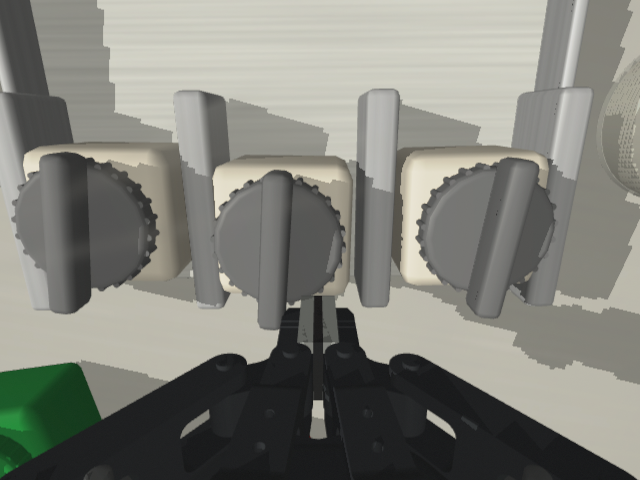

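```bash
python3 - <<'E'
from h import *
z=np.load('pics/w4.npz'); c={'K':z['K'],'extrinsics':z['E']}
for n,(u,v) in dict(tipL=(302,296),tipR=(337,296),backL=(283,309),backR=(353,309),wingF=(269,326),wingB=(280,173),caprim=(305,296)).items():
    print(n,[(zz,w2r(px2w(c,u,v,zz)).round(1).tolist()) for zz in(.056,.069,.076,.084)])
a=cv2.imread('pics/w4.png'); cv2.imwrite('pics/w4c.png',cv2.resize(a[150:350,190:390],None,fx=3,fy=3,interpolation=cv2.INTER_CUBIC))
E
```

```text
tipL [(0.056, [-87.9, -5.7]), (0.069, [-81.6, -6.3]), (0.076, [-78.2, -6.6]), (0.084, [-74.4, -6.9])]
tipR [(0.056, [-88.0, -21.5]), (0.069, [-81.7, -20.8]), (0.076, [-78.3, -20.4]), (0.084, [-74.4, -20.0])]
backL [(0.056, [-94.4, 3.1]), (0.069, [-87.6, 1.8]), (0.076, [-83.9, 1.1]), (0.084, [-79.7, 0.3])]
backR [(0.056, [-94.5, -28.9]), (0.069, [-87.7, -27.6]), (0.076, [-84.0, -26.9]), (0.084, [-79.8, -26.1])]
wingF [(0.056, [-103.1, 9.9]), (0.069, [-95.6, 8.0]), (0.076, [-91.5, 7.0]), (0.084, [-86.9, 5.9])]
wingB [(0.056, [-32.6, 2.4]), (0.069, [-30.9, 1.1]), (0.076, [-29.9, 0.5]), (0.084, [-28.9, -0.3])]
caprim [(0.056, [-87.9, -7.1]), (0.069, [-81.6, -7.5]), (0.076, [-78.2, -7.8]), (0.084, [-74.4, -8.1])]
```

View pics/w4c.png

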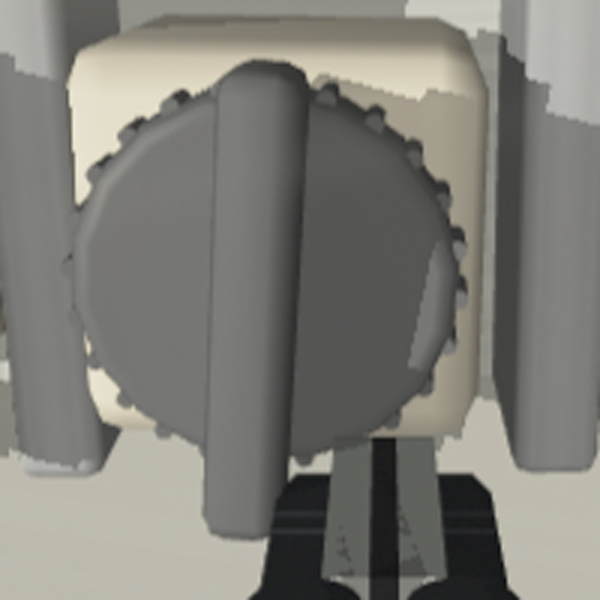

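step_arm(moves=[[0.002,-0.0098,0,0,0,0,0],[0.004,-0.0196,0.005,0,0,0,0],[0.006,-0.019,0.03,0,0,8,0],[0.008,-0.0186,0.03,0,0,16,0],[0.008,-0.0186,0.03,0,0,24,0],[0.008,-0.0186,0.03,0,0,32,0],[0.008,-0.0186,0.03,0,0,40,0],[0.008,-0.0186,0.03,0,0,48,0],[0.008,-0.0186,0.03,0,0,56,0],[0.008,-0.0186,0.03,0,0,64,0],[0.008,-0.0186,0.03,0,0,72,0],[0.008,-0.0186,0.03,0,0,80,0],[0.008,-0.0186,0.03,0,0,88,0],[0.008,-0.0186,0.03,0,0,90,0],[0.008,-0.0186,0.015,0,0,90,0],[0.008,-0.0186,0.005,0,0,90,0],[0.008,-0.0186,0.002,0,0,90,0],[0.008,-0.0186,0.002,0,0,90,0],[0.008,-0.0186,0.002,0,0,90,0]])

```text
clock: 7.75
tcp_pos: [0.5118, -0.0542, 0.0514]
tool_rot: [0.448, 0.547, -0.448, 0.547]
force: [0.4, -0.4, 0.2]
grip_width: 0.0002
```

```bash
python3 - <<'E'
from h import *
o=get_obs(); print(o['tcp_pos'],o['force'],w2r(o['tcp_pos']),o['joint_positions']);c=shot('wrist','w5.png');c=shot('scene','s5.png')
a=c['pixels']; cv2.imwrite('pics/s5c.png',cv2.resize(a[190:290,270:390],None,fx=6,fy=6,interpolation=cv2.INTER_CUBIC))
E
```

```text
[ 0.51177938 -0.05417907  0.05140947] [ 0.38107125 -0.44866915  0.15019924] [-85.666032   -31.22689571] [-1.05507649e-01  3.27551324e-01 -3.22705774e-01  9.20534942e-01
  5.72825015e-05  1.26768279e+00]
```

View pics/s5c.png

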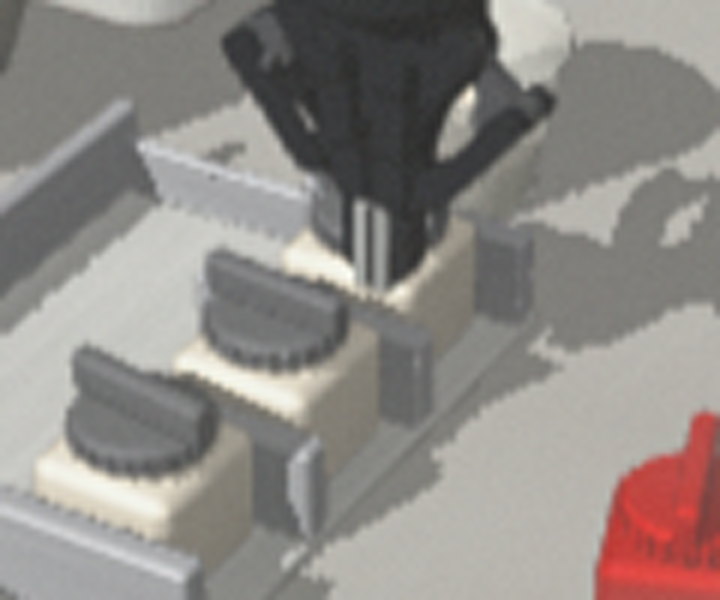

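View pics/w5.png

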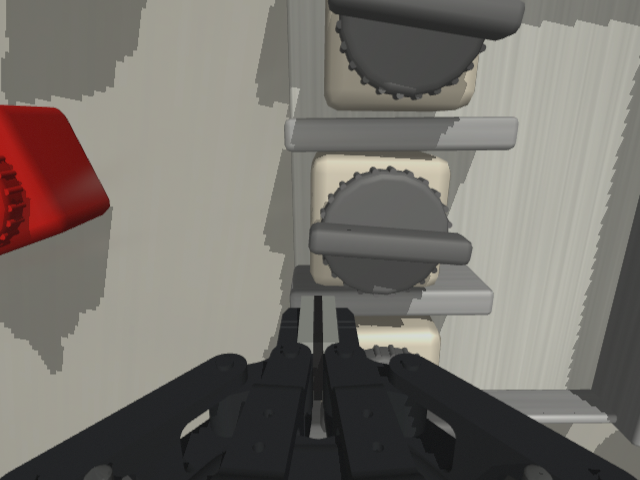

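step_arm(moves=[[-0.001,0.0049,0,0,0,0,0],[-0.002,0.0098,0,0,0,0,0],[-0.0026,0.0127,0,0,0,0,0],[-0.003,0.0147,0,0,0,0,0],[-0.0034,0.0166,0,0,0,0,0]])

```text
clock: 8.35
tcp_pos: [0.5082, -0.0371, 0.0512]
tool_rot: [0.448, 0.547, -0.448, 0.547]
force: [0.3, 0.1, -0.2]
grip_width: -0.0002
```

step_arm(moves=[[-0.0004,0.002,0,0,0,0,0],[-0.0008,0.004,0,0,0,0,0]])

```text
clock: 8.55
tcp_pos: [0.5077, -0.0341, 0.0514]
tool_rot: [0.448, 0.546, -0.449, 0.547]
force: [0.7, -7.7, 4.8]
grip_width: -0.0001
```

step_arm(moves=[[-0.0004,0.002,0,0,0,0,0],[-0.0008,0.004,0,0,0,0,0]])

```text
clock: 8.75
tcp_pos: [0.5081, -0.0323, 0.0523]
tool_rot: [0.448, 0.544, -0.45, 0.549]
force: [-0.6, -19.3, 13.2]
grip_width: 0.0
```

```bash
python3 - <<'E'
from h import *
o=get_obs(); print(o['tcp_pos'],o['force'],w2r(o['tcp_pos']));c=shot('wrist','w6.png')
E
```

```text
[ 0.50812415 -0.03233476  0.05234448] [ -0.63751511 -19.30430346  13.19371848] [-84.8928249   -9.09238482]
```

View pics/w6.png

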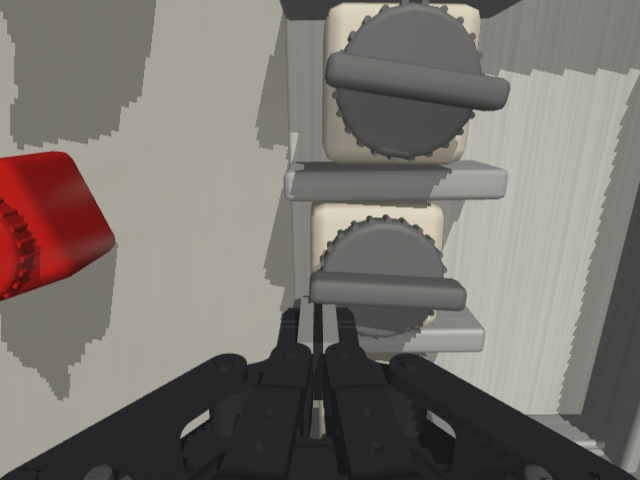

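step_arm(moves=[[0.001,-0.005,0,0,0,0,0],[0.003,-0.0147,0,0,0,0,0],[0.003,-0.0147,0.032,0,0,0,0],[0.0085,-0.04,0.032,0,0,0,0],[0.018,-0.075,0.032,0,0,0,0],[0.0226,-0.0901,0.032,0,0,0,0],[0.0226,-0.0901,0.015,0,0,0,0],[0.0226,-0.0901,0.0,0,0,0,0],[0.0226,-0.0901,0.0,0,0,0,0],[0.0226,-0.0901,0.0,0,0,0,0]])

```text
clock: 9.8
tcp_pos: [0.5289, -0.1194, 0.051]
tool_rot: [0.448, 0.547, -0.448, 0.546]
force: [0.2, 0.1, 0.2]
grip_width: -0.0
```

```bash
python3 - <<'E'
from h import *
o=get_obs(); print(o['tcp_pos'],o['force'],w2r(o['tcp_pos']));c=shot('wrist','w7.png')
E
```

```text
[ 0.52886393 -0.11941658  0.0510454 ] [0.17542234 0.07755854 0.22871237] [-81.93072838 -98.56085554]
```

View pics/w7.png

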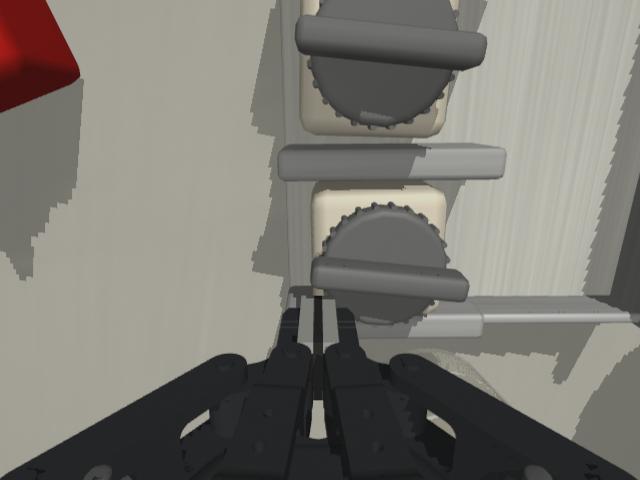

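step_arm(moves=[[-0.0004,0.002,0,0,0,0,0],[-0.0008,0.0039,0,0,0,0,0],[-0.0012,0.0059,0,0,0,0,0],[-0.0016,0.0078,0,0,0,0,0]])

```text
clock: 10.25
tcp_pos: [0.5278, -0.1118, 0.0516]
tool_rot: [0.448, 0.547, -0.448, 0.547]
force: [-0.1, -2.2, 1.5]
grip_width: -0.0002
```

step_arm(moves=[[-0.0004,0.002,0,0,0,0,0],[-0.0008,0.0039,0,0,0,0,0]])

```text
clock: 10.45
tcp_pos: [0.527, -0.1078, 0.0514]
tool_rot: [0.448, 0.547, -0.448, 0.547]
force: [0.9, -2.1, 0.8]
grip_width: -0.0004
```

step_arm(moves=[[-0.0004,0.002,0,0,0,0,0],[-0.0004,0.002,0,0,0,0,0]])

```text
clock: 10.65
tcp_pos: [0.5264, -0.1056, 0.0511]
tool_rot: [0.448, 0.547, -0.448, 0.547]
force: [1.0, -0.9, 0.2]
grip_width: -0.0002
```

step_arm(moves=[[-0.0005,0.0025,0,0,0,0,0],[-0.001,0.0049,0,0,0,0,0],[-0.0014,0.0069,0,0,0,0,0],[-0.0014,0.0069,0,0,0,0,0]])

```text
clock: 11.05
tcp_pos: [0.5248, -0.0988, 0.0512]
tool_rot: [0.448, 0.547, -0.448, 0.547]
force: [-1.0, -2.7, 1.5]
grip_width: -0.0001
```

```bash
python3 - <<'E'
from h import *
o=get_obs(); print(o['tcp_pos'],o['force'],w2r(o['tcp_pos']));c=shot('wrist','w8.png')
E
```

```text
[ 0.52478454 -0.09882057  0.05122391] [-1.01671904 -2.71906032  1.53207482] [-81.82204431 -77.56502243]
```

View pics/w8.png

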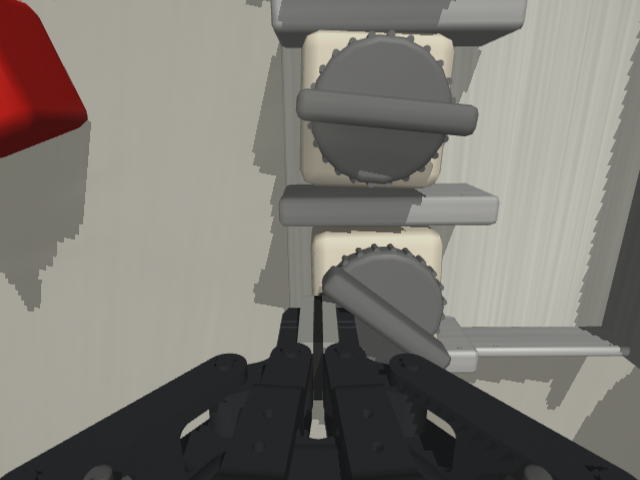

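```bash
python3 - <<'E'
from h import *
z=np.load('pics/w8.npz'); c={'K':z['K'],'extrinsics':z['E']}
a=w2r(px2w(c,334,275,.084));b=w2r(px2w(c,441,356,.084));d=b-a;print(a,b,np.degrees(np.arctan2(d[1],d[0])),np.hypot(*d))
a=w2r(px2w(c,302,104,.084));b=w2r(px2w(c,473,121,.084));d=b-a;print('M',a,b,np.degrees(np.arctan2(d[1],d[0])),np.hypot(*d))
E
```

```text
[-75.72081475 -55.24908859] [-32.92952613 -90.09024398] -39.15287405513104 55.18152307976626
M [-86.61296504   4.28773059] [-30.91540823  -1.11501594] -5.5404426988487945 55.958980558616986
```

step_arm(moves=[[-0.0005,0.0027,0,0,0,0,0],[-0.0005,0.0027,0,0,0,0,0],[0.002,-0.008,0,0,0,0,0],[0.002,-0.01,0.01,0,0,0,0],[0.002,-0.01,0.034,0,0,0,0],[-0.0055,0.03,0.034,0,0,0,0],[-0.0135,0.07,0.034,0,0,0,0],[-0.0215,0.11,0.034,0,0,0,0],[-0.0253,0.1362,0.034,0,0,0,0],[-0.0253,0.1362,0.02,0,0,0,0],[-0.0253,0.1362,0.005,0,0,0,0],[-0.0253,0.1362,0,0,0,0,0],[-0.0253,0.1362,0,0,0,0,0]])

```text
clock: 12.4
tcp_pos: [0.4994, 0.0371, 0.051]
tool_rot: [0.448, 0.547, -0.448, 0.546]
force: [1.0, -0.3, 0.8]
grip_width: 0.0002
```

```bash
python3 - <<'E'
from h import *
o=get_obs(); print(o['tcp_pos'],o['force'],w2r(o['tcp_pos']));c=shot('wrist','w9.png')
E
```

```text
[0.49942589 0.03714962 0.05098263] [ 0.97144458 -0.31436349  0.83780619] [-79.56350783  60.73122689]
```

View pics/w9.png

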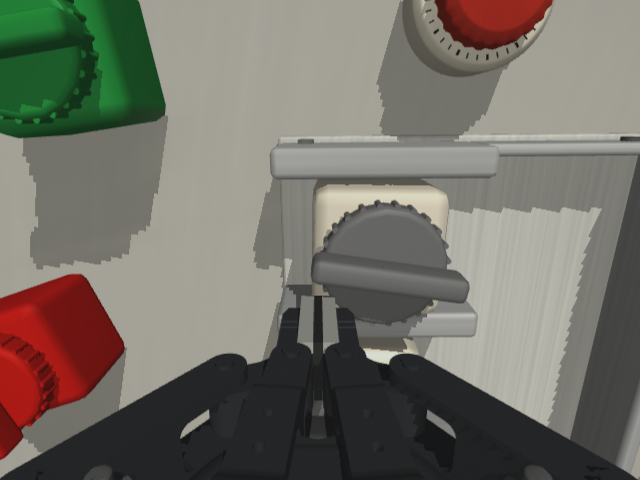

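step_arm(moves=[[-0.0004,0.002,0,0,0,0,0],[-0.0008,0.0039,0,0,0,0,0],[-0.0012,0.0059,0,0,0,0,0],[-0.0016,0.0078,0,0,0,0,0]])

```text
clock: 12.85
tcp_pos: [0.4983, 0.045, 0.0515]
tool_rot: [0.448, 0.547, -0.448, 0.547]
force: [1.2, -2.5, 1.4]
grip_width: -0.0005
```

step_arm(moves=[[-0.0004,0.002,0,0,0,0,0],[-0.0008,0.0039,0,0,0,0,0]])

```text
clock: 13.05
tcp_pos: [0.4975, 0.049, 0.0513]
tool_rot: [0.448, 0.547, -0.448, 0.547]
force: [0.5, -2.5, 0.1]
grip_width: -0.0002
```

step_arm(moves=[[-0.0004,0.002,0,0,0,0,0],[-0.0004,0.002,0,0,0,0,0]])

```text
clock: 13.25
tcp_pos: [0.4968, 0.0512, 0.0512]
tool_rot: [0.448, 0.547, -0.448, 0.547]
force: [1.5, -1.0, 0.4]
grip_width: 0.0003
```

Loose too. Continue to about 45°.

step_arm(moves=[[-0.0005,0.0025,0,0,0,0,0],[-0.001,0.0049,0,0,0,0,0],[-0.0016,0.0078,0,0,0,0,0],[-0.002,0.0096,0,0,0,0,0],[-0.002,0.0096,0,0,0,0,0]])

```text
clock: 13.75
tcp_pos: [0.4946, 0.0608, 0.051]
tool_rot: [0.448, 0.547, -0.448, 0.547]
force: [-0.8, -1.6, -1.0]
grip_width: -0.0
```

```bash
python3 - <<'E'
from h import *
o=get_obs(); print(o['tcp_pos'],o['force'],w2r(o['tcp_pos']));c=shot('wrist','w10.png')
E
```

```text
[0.49457246 0.06077429 0.05104856] [-0.77785472 -1.63389695 -0.97055595] [-79.60950083  84.84924956]
```

View pics/w10.png

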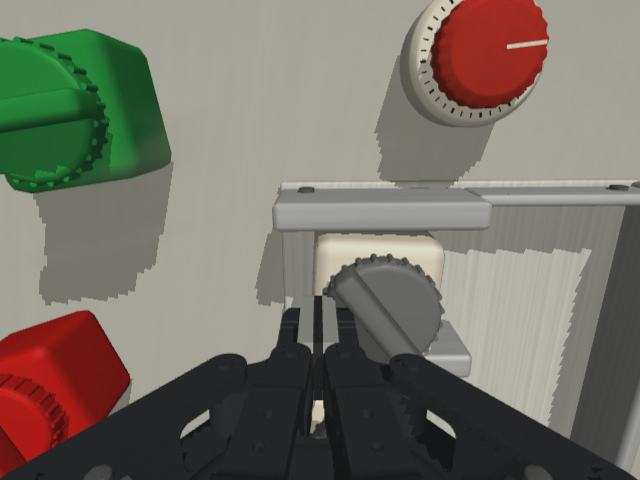

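step_arm(moves=[[0.001,-0.005,0,0,0,0,0],[0.002,-0.0098,0.004,0,0,0,0],[0.002,-0.0098,0.034,0,0,0,0],[-0.01,-0.011,0.034,0,0,8,0],[-0.03,-0.013,0.034,0,0,16,0],[-0.0429,-0.0149,0.034,0,0,24,0],[-0.0429,-0.0149,0.034,0,0,32,0.02],[-0.0429,-0.0149,0.034,0,0,40,0.02],[-0.0429,-0.0149,0.034,0,0,48,0.02],[-0.0429,-0.0149,0.034,0,0,56,0.02],[-0.0429,-0.0149,0.034,0,0,64,0.02],[-0.0429,-0.0149,0.034,0,0,72,0.02],[-0.0429,-0.0149,0.034,0,0,80,0.02],[-0.0429,-0.0149,0.02,0,0,88,0.02],[-0.0429,-0.0149,-0.005,0,0,90.2,0.02],[-0.0429,-0.0149,-0.021,0,0,90.2,0.02],[-0.0429,-0.0149,-0.021,0,0,90.2,0.02],[-0.0429,-0.0149,-0.021,0,0,90.2,0.02]])

```text
clock: 15.6
tcp_pos: [0.4522, 0.0454, 0.0306]
tool_rot: [-0.071, 0.704, 0.071, 0.704]
force: [0.6, -0.5, 0.5]
grip_width: 0.0196
```

```bash
python3 - <<'E'
from h import *
o=get_obs(); print(o['tcp_pos'],o['force'],w2r(o['tcp_pos']),o['joint_positions'].round(2));c=shot('wrist','w11.png');c=shot('scene','s11.png')
for d in(0,.025,.048,.073): print(d,(w2px(c,o['tcp_pos']+[0,0,d])-[220,150])*3.5)
a=c['pixels']; cv2.imwrite('pics/s11c.png',cv2.resize(a[150:320,220:440],None,fx=3.5,fy=3.5,interpolation=cv2.INTER_CUBIC))
E
```

```text
[0.45217773 0.04540426 0.03060884] [ 0.58627824 -0.51061133  0.4727546 ] [-124.21743636   78.23991896] [ 0.1   0.26 -0.49  0.82  0.   -0.1 ]
0 [361.48304487 463.40088038]
0.025 [361.16193694 430.03766918]
0.048 [360.85946504 398.6107482 ]
0.073 [360.52274356 363.62528378]
```

View pics/s11c.png

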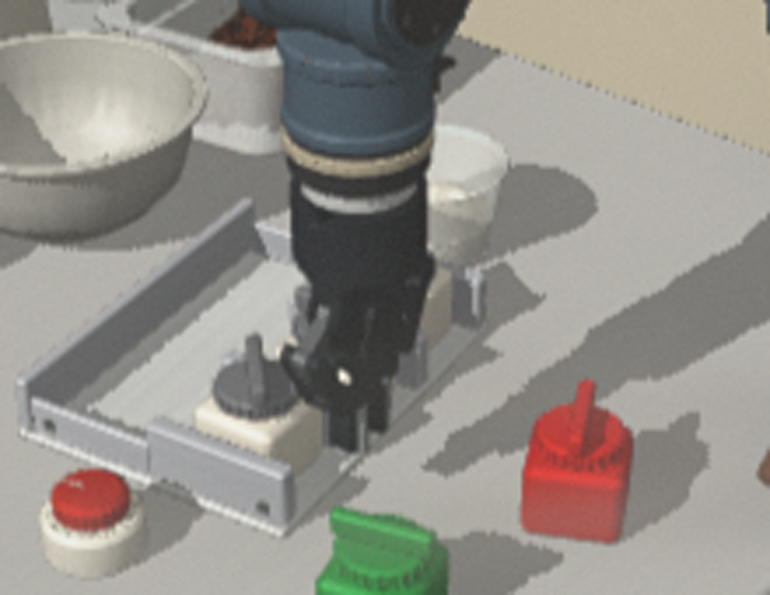

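View pics/w11.png

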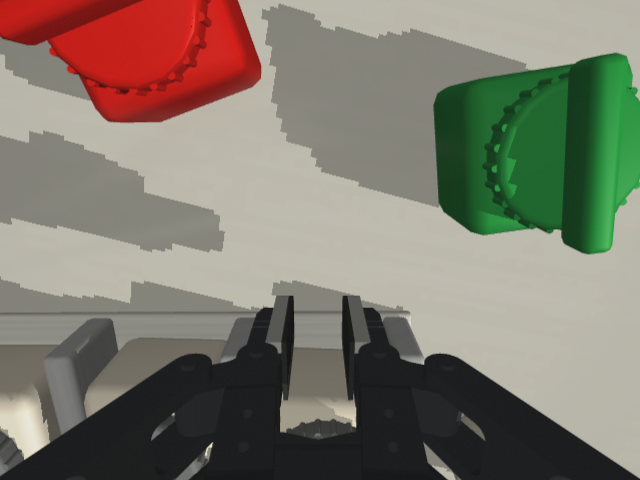

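step_arm(moves=[[0.006,0.001,-0.01,0,0,0,0.02],[0.014,0.0028,-0.0165,0,0,0,0.02],[0.02,0.004,-0.0165,0,0,0,0.02],[0.025,0.005,-0.0165,0,0,0,0.02],[0.029,0.0059,-0.0165,0,0,0,0.02],[0.033,0.0067,-0.0165,0,0,0,0.02],[0.038,0.0077,-0.0165,0,0,0,0.02],[0.043,0.0088,-0.0165,0,0,0,0.02],[0.048,0.0098,-0.0165,0,0,0,0.02]])

```text
clock: 16.6
tcp_pos: [0.4996, 0.0554, 0.0135]
tool_rot: [-0.071, 0.704, 0.071, 0.703]
force: [-2.6, -0.6, -0.2]
grip_width: 0.02
```

```bash
python3 - <<'E'
from h import *
o=get_obs(); print(o['tcp_pos'],o['force'],w2r(o['tcp_pos']),o['joint_positions'].round(2));c=shot('scene','s12.png')
a=c['pixels']; cv2.imwrite('pics/s12c.png',cv2.resize(a[150:320,220:440],None,fx=3.5,fy=3.5,interpolation=cv2.INTER_CUBIC))
E
```

```text
[0.49964283 0.05544345 0.01352346] [-2.6136252  -0.63945129 -0.21434058] [-75.70372779  78.61455532] [ 0.11  0.35 -0.4   0.82 -0.   -0.09]
```

View pics/s12c.png

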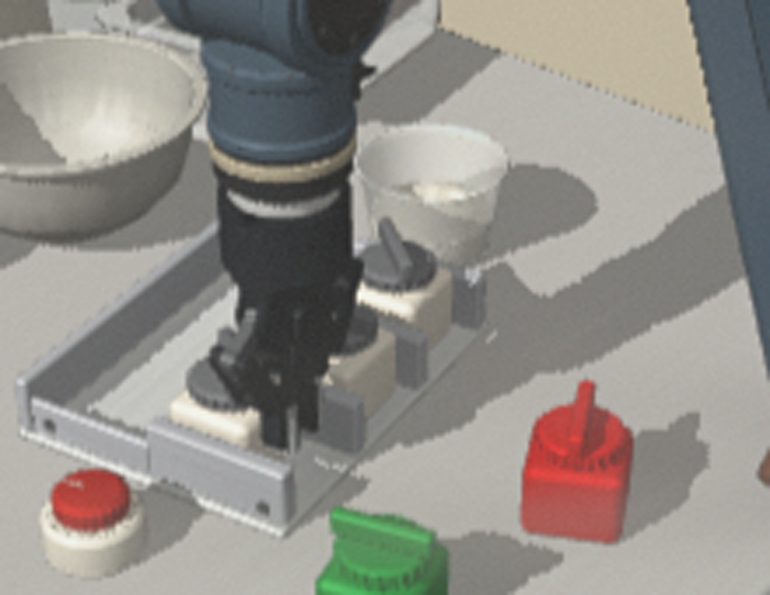

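step_arm(moves=[[0.006,0.0012,0,0,0,0,0.02],[0.012,0.0024,0,0,0,0,0.02],[0.018,0.0037,0,0,0,0,0.02],[0.024,0.0049,0,0,0,0,0.02],[0.03,0.0061,0,0,0,0,0.02],[0.036,0.0073,0,0,0,0,0.02],[0.042,0.0085,0,0,0,0,0.02],[0.048,0.0098,0,0,0,0,0.02],[0.054,0.011,0,0,0,0,0.02],[0.06,0.0122,0,0,0,0,0.02],[0.065,0.0132,0,0,0,0,0.02],[0.07,0.0142,0,0,0,0,0.02],[0.074,0.0151,0,0,0,0,0.02],[0.076,0.0155,0,0,0,0,0.02],[0.076,0.0155,0,0,0,0,0.02]])

```text
clock: 18.15
tcp_pos: [0.5766, 0.0711, 0.0138]
tool_rot: [-0.071, 0.703, 0.071, 0.704]
force: [-0.4, -0.7, -0.8]
grip_width: 0.0202
```

```bash
python3 - <<'E'
from h import *
o=get_obs(); print(o['tcp_pos'],o['force'],w2r(o['tcp_pos']),o['joint_positions'].round(2));c=shot('scene','s13.png');shot('top','t13.png')
a=c['pixels']; cv2.imwrite('pics/s13c.png',cv2.resize(a[150:320,220:440],None,fx=3.5,fy=3.5,interpolation=cv2.INTER_CUBIC))
E
```

```text
[0.57664883 0.07106492 0.01376136] [-0.43005318 -0.6509388  -0.78479246] [ 2.87077784 78.56989408] [ 0.12  0.46 -0.21  0.9  -0.   -0.08]
```

View pics/s13c.png

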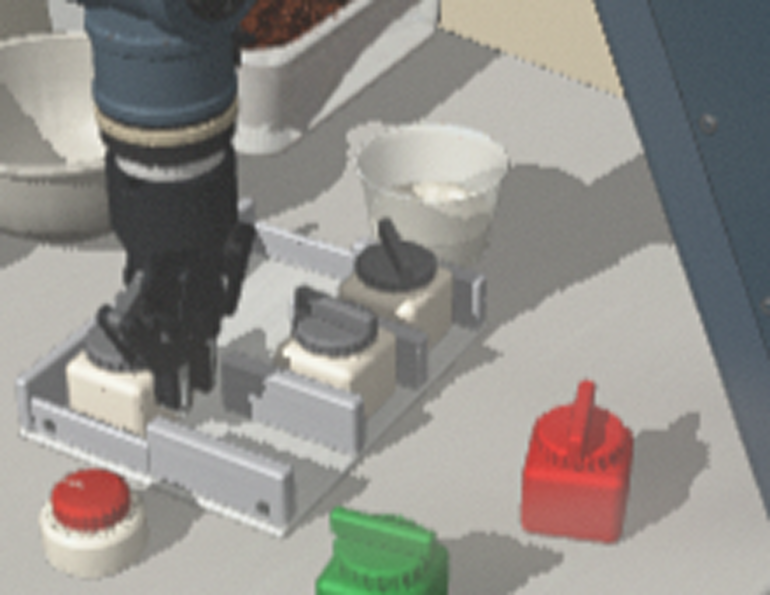

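step_arm(moves=[[-0.01,-0.002,0,0,0,0,0.02],[-0.0294,-0.006,0,0,0,0,0.02],[-0.0294,-0.006,0.04,0,0,0,0.02],[-0.0294,-0.006,0.08,0,0,0,0.02],[-0.046,-0.04,0.09,0,0,0,0.02],[-0.059,-0.08,0.09,0,0,0,0.02],[-0.073,-0.12,0.09,0,0,0,0.02],[-0.087,-0.16,0.09,0,0,0,0.02],[-0.094,-0.1798,0.09,0,0,0,0.02],[-0.094,-0.1798,0.05,0,0,0,0.02],[-0.094,-0.1798,0.02,0,0,0,0.02],[-0.094,-0.1798,0.002,0,0,0,0.02],[-0.094,-0.1798,0.0,0,0,0,0.02],[-0.094,-0.1798,0.0,0,0,0,0.02]])

```text
clock: 19.65
tcp_pos: [0.4817, -0.1088, 0.014]
tool_rot: [-0.071, 0.704, 0.071, 0.703]
force: [0.2, -0.2, 0.4]
grip_width: 0.0199
```

```bash
python3 - <<'E'
from h import *
o=get_obs(); print(o['tcp_pos'],o['force'],w2r(o['tcp_pos']),o['joint_positions'].round(2));c=shot('scene','s14.png');d=shot('top','t14.png')
a=c['pixels']; cv2.imwrite('pics/s14c.png',cv2.resize(a[150:320,220:440],None,fx=3.5,fy=3.5,interpolation=cv2.INTER_CUBIC))
a=d['pixels']; cv2.imwrite('pics/t14c.png',cv2.resize(a[120:350,220:490],None,fx=2.6,fy=2.6,interpolation=cv2.INTER_CUBIC))
E
```

```text
[ 0.48168327 -0.10880219  0.0139696 ] [ 0.21730919 -0.15711783  0.41021635] [-126.0480567  -78.7532427] [-0.22  0.34 -0.42  0.81 -0.   -0.42]
```

View pics/s14c.png

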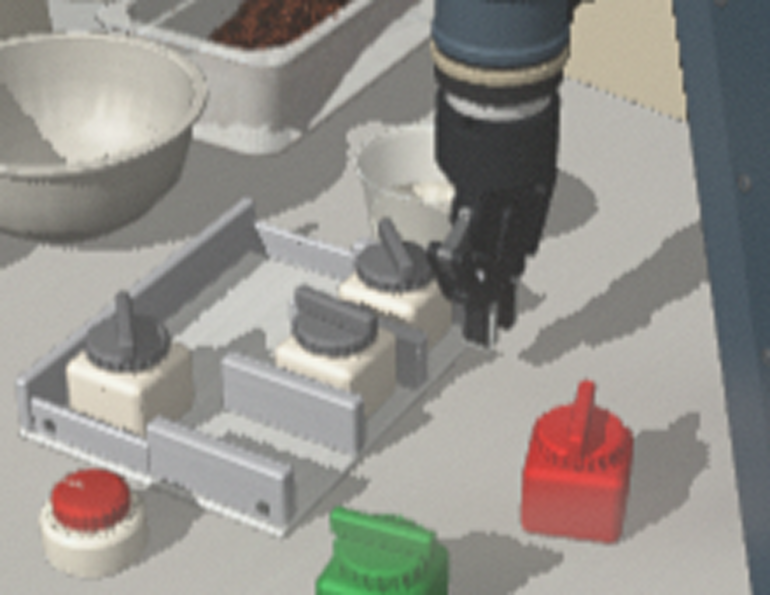

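View pics/t14c.png

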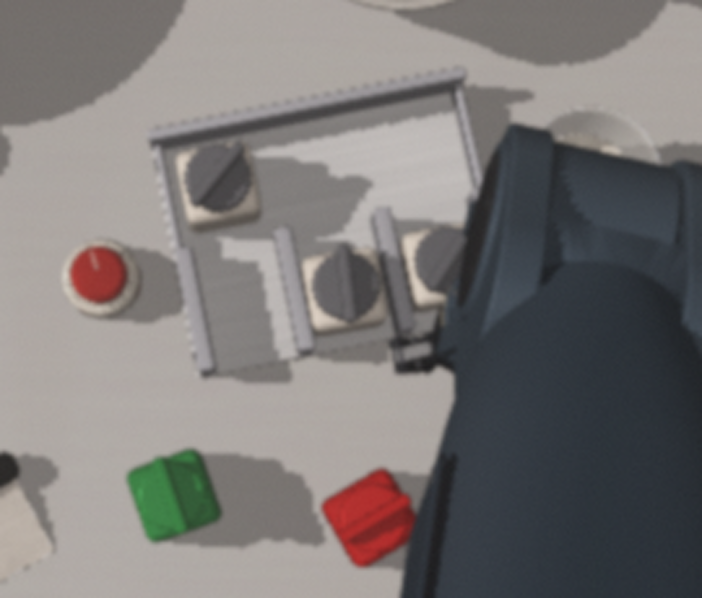

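step_arm(moves=[[0.01,0.002,0,0,0,0,0.02],[0.018,0.0037,0,0,0,0,0.02],[0.024,0.0049,0,0,0,0,0.02],[0.028,0.0057,0,0,0,0,0.02],[0.032,0.0065,0,0,0,0,0.02],[0.036,0.0073,0,0,0,0,0.02],[0.041,0.0083,0,0,0,0,0.02],[0.046,0.0094,0,0,0,0,0.02]])

```text
clock: 20.55
tcp_pos: [0.5282, -0.0994, 0.0135]
tool_rot: [-0.071, 0.704, 0.071, 0.703]
force: [-2.1, 0.3, -0.6]
grip_width: 0.02
```

step_arm(moves=[[0.006,0.0012,0,0,0,0,0.02],[0.012,0.0024,0,0,0,0,0.02],[0.018,0.0037,0,0,0,0,0.02],[0.024,0.0049,0,0,0,0,0.02],[0.03,0.0061,0,0,0,0,0.02]])

```text
clock: 21.05
tcp_pos: [0.5585, -0.0932, 0.0136]
tool_rot: [-0.071, 0.704, 0.071, 0.704]
force: [-1.6, -0.2, -0.9]
grip_width: 0.02
```

```bash
python3 - <<'E'
from h import *
o=get_obs(); print(o['tcp_pos'],o['force'],w2r(o['tcp_pos']));c=shot('scene','s15.png')
a=c['pixels']; cv2.imwrite('pics/s15c.png',cv2.resize(a[150:320,220:440],None,fx=3.5,fy=3.5,interpolation=cv2.INTER_CUBIC))
E
```

```text
[ 0.55854977 -0.09322178  0.01361126] [-1.57520302 -0.22904932 -0.87315146] [-47.6184408  -78.81033138]
```

View pics/s15c.png

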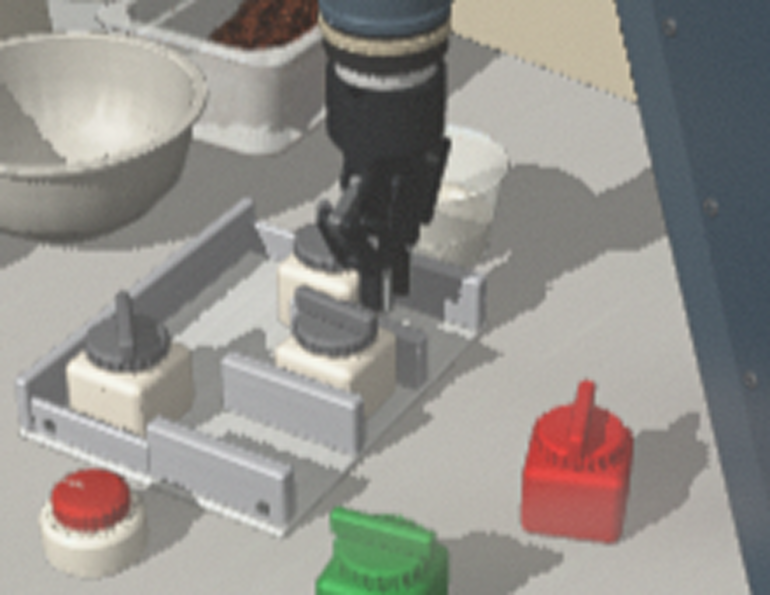

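step_arm(moves=[[0.006,0.0012,0,0,0,0,0.02],[0.012,0.0024,0,0,0,0,0.02],[0.018,0.0037,0,0,0,0,0.02],[0.024,0.0049,0,0,0,0,0.02],[0.03,0.0061,0,0,0,0,0.02],[0.036,0.0073,0,0,0,0,0.02],[0.041,0.0083,0,0,0,0,0.02],[0.046,0.0094,0,0,0,0,0.02],[0.049,0.01,0,0,0,0,0.02],[0.049,0.01,0,0,0,0,0.02],[0.04,0.0082,0,0,0,0,0.02],[0.02,0.004,0,0,0,0,0.02],[0.02,0.004,0.04,0,0,0,0.02],[0.02,0.004,0.085,0,0,0,0.02],[0.0,0.0,0.13,0,0,0,0.02],[-0.04,0.0,0.16,0,0,0,0.02],[-0.085,0.0,0.17,0,0,0,0.02],[-0.13,0.0,0.18,0,0,0,0.02],[-0.17,0.0,0.18,0,0,0,0.02],[-0.17,0.0,0.18,0,0,0,0.02]])

```text
clock: 23.1
tcp_pos: [0.3832, -0.093, 0.1942]
tool_rot: [-0.071, 0.704, 0.071, 0.704]
force: [0.9, 0.0, -0.6]
grip_width: 0.02
```

```bash
python3 - <<'E'
from h import *
o=get_obs(); print(o['tcp_pos'],o['force'],w2r(o['tcp_pos']));c=shot('scene','s16.png');d=shot('top','t16.png')
a=c['pixels']; cv2.imwrite('pics/s16c.png',cv2.resize(a[150:320,220:440],None,fx=3.5,fy=3.5,interpolation=cv2.INTER_CUBIC))
a=d['pixels']; cv2.imwrite('pics/t16c.png',cv2.resize(a[120:350,220:490],None,fx=2.6,fy=2.6,interpolation=cv2.INTER_CUBIC))
E
```

```text
[ 0.38318858 -0.09295871  0.19416994] [ 0.85194156  0.02000257 -0.62564696] [-219.40675165  -43.5911493 ]
```

View pics/s16c.png

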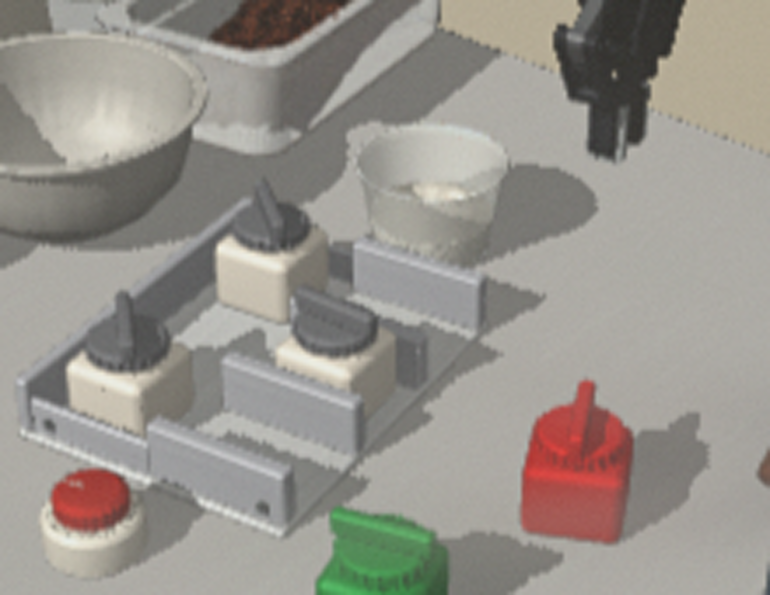

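View pics/t16c.png

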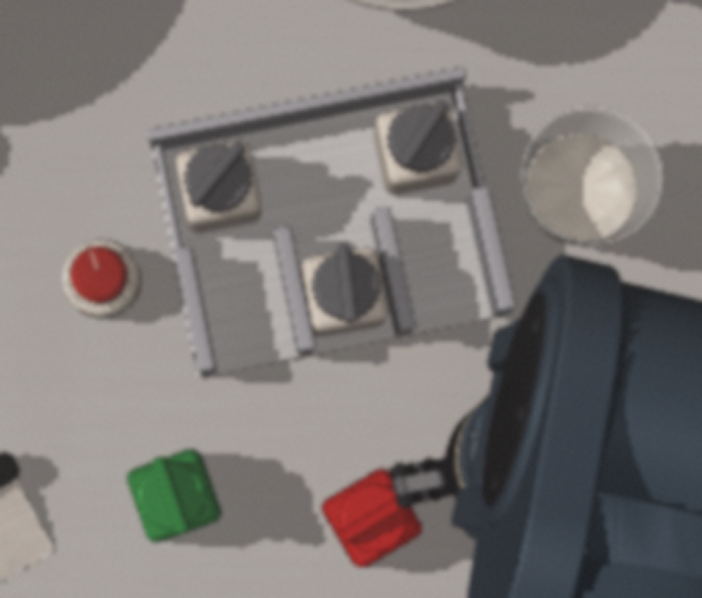

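```bash
python3 - <<'E'
from h import *
z=np.load('pics/t16.npz'); c={'K':z['K'],'extrinsics':z['E']}
f=lambda p:(p[0]/2.6+220-.5,p[1]/2.6+120-.5)
for n,(p,q) in dict(L=((197,203),(241,150)),R=((396,163),(443,110)),M=((346,245),(350,320))).items():
    a,b=[w2r(px2w(c,*f(k),.084)) for k in(p,q)];d=b-a;print(n,(a+b)/2,np.degrees(np.arctan2(d[1],d[0])),np.hypot(*d))
a=cv2.imread('pics/t16.png'); cv2.imwrite('pics/t16d.png',cv2.resize(a[155:260,275:415],None,fx=5.5,fy=5.5,interpolation=cv2.INTER_CUBIC))
E
```

```text
L [38.94011375 82.47280817] -50.26477876753833 53.210892876892125
R [ 39.50340716 -74.27509554] -52.59935627523386 55.441244195005225
M [-60.62114081   2.52196835] 171.29230390147538 57.5062593754791
```

View pics/t16d.png

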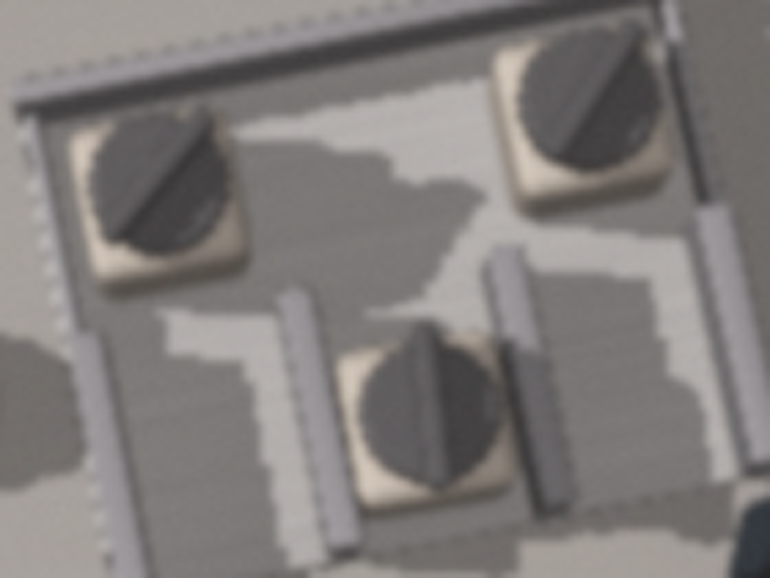

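```bash
python3 -c "
from plant import close_job; print(close_job())"
```

```text
the job is handed in; nothing more can be done
None
```

I found two loose caps, on the left and right jars. Both wings are turned askew and both jars are pushed out onto the ledge. The middle jar's cap is tight, and that jar is still in its bay. I handed the job in at about 23 s of the 61 s allowed, and `close_job` gives no verdict.

- **Middle jar (tight):** a nudge at the wing's end rose to about 23 N in total (19 N of it sideways), and the wing did not turn; the jar only leaned. An earlier nudge reached about 8 N but I didn't trust where the finger was touching, so I turned the gripper a quarter turn and repeated it.
- **Left and right jars (loose):** both wings gave at about 2 to 3 N. I then pushed each jar through its bay with about 2 to 3 N, upright and without lifting.
- **Wing angles:** the last top picture gives about -50° (left) and -53° (right). That camera read a few degrees steeper than the wrist camera all along, so I take them as about -46° to -48°.
- **Jar positions:** the jar centres are about 39 mm from the rack's origin by the picture, or about 44 mm by the finger's position. Both are past the 33 mm needed to count as out of the bay.
- **Other things:** the timer and the cup look unmoved in the last pictures, and the gripper is clear of everything.

One measurement disagreed with the description: in two camera views the closed fingertips sat about 25 mm behind the stated TCP. I set the nudging and pushing heights to the tips as seen.

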